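# Load the parts washer and set its bleed cap a quarter turn open

### The job

Pick up the tray of union nuts, tip all five nuts into the parts washer's feed hopper and stand the empty tray back on the bench. Then screw the washer's knurled bleed cap down until it bottoms, back it off a quarter turn so that the pump can bleed, and finish with the gripper still holding the cap there. Leave the other things on the bench alone.

Things in the scene. Friction and masses are not known exactly. Their poses are not given: they have to be found in the camera images.
- tray: Aluminium pouring tray, loose, about 0.25 kg. Floor 130 long (own x) by 100 wide (own y), 3 thick, smooth: nuts begin to slide on it at a tilt of 18 to 26 degrees. Walls 31 high at the back (own -x) and sides, falling away to the open mouth at own +x, which has no lip. Origin: centre of the underside, z up. A bail handle stands across it.
- tray_handle (a point): Centre of the tray's handle: a black bar along the tray's own y, 106 long, 16 thick along the tray's x, 22 high, held over the tray by a strap at each side wall. This point lies at own x -10, y 0, 70 above the tray's underside. Pinch the bar across its 16 mm from above.
- tray_mouth (a point): Middle of the tray's open mouth, at the end of its floor: own x +65, y 0, z +3 of the tray. The nuts leave here when this end is lowered.
- washer: Blue bench-top parts washer, fixed, 200 deep (own x), 340 wide (own y). Origin: centre of its underside; front faces own -x. Left (own +y) half: open stainless feed hopper. Right half: pump housing, top 80 above the bench, with the bleed cap at own x -25, y -100 and the dark motor behind it (top 112 above the bench, 63 from the cap's axis).
- hopper_floor (a point): Centre of the hopper's flat strainer floor (100 x 100, 30 above the bench), at own x 0, y +72 of the washer; axes as the washer's.
- hopper_rim (a point): Centre of the hopper's mouth at rim height, 107 above the bench. The opening is 176 x 176; four steep panels lead down to the floor.
- cap_head: Knurled bright steel bleed cap, 46 across, 34 high, on an upright right-hand thread. Origin: centre of its underside, 101.5 above the bench when bottomed; z up. Under it a seat 40 across, on a flange 64 across whose top is 88 above the bench. A red line runs along its own -x over its top and down its side; bottomed, it stands over the red mark at the flange's front.
- bleed_cap (a joint): Turn of the cap in rad: 0 = bottomed on its copper washer (hard stop), growing as it unscrews (anticlockwise from above). It starts 2.2 to 3.6 rad open, drags lightly (0.06 N m), stays where it is left, rises 0.95 mm a rad and cannot come off.
- nut_1: Brass-coloured union nut, 19 x 22 across, 16 high, about 34 g, loose in the tray at the start. Origin: centre of its underside.
- nut_2: Brass-coloured union nut, 19 x 22 across, 16 high, about 34 g, loose in the tray at the start. Origin: centre of its underside.
- nut_3: Brass-coloured union nut, 19 x 22 across, 16 high, about 34 g, loose in the tray at the start. Origin: centre of its underside.
- nut_4: Brass-coloured union nut, 19 x 22 across, 16 high, about 34 g, loose in the tray at the start. Origin: centre of its underside.
- nut_5: Brass-coloured union nut, 19 x 22 across, 16 high, about 34 g, loose in the tray at the start. Origin: centre of its underside.
- tape: Roll of black tape, 58 across, 19 high, lying flat near the front edge of the bench between tray and washer. Bystander: leave it alone. Origin: centre of its underside.
- screwdriver: Screwdriver with a black handle, 200 long, 31 high, lying along the front edge of the bench before the washer. Bystander: leave it alone. Origin: centre of its underside.
- brass_brush: Brass wire brush with a wooden handle, 210 long, 26 high, lying to the left of the tray. Bystander: leave it alone. Origin: centre of its underside.

How it is judged:
By the outcome, as a careful person would: the job done as asked, in the order asked, and still so for the second after the job is handed in, while the arm keeps its last pose, push and grip.
It also fails if it takes over 72 s, if anything falls off the work surface, if the arm or the gripper's body presses on something with over 40 N, if the wrist force passes 120 N, or if a joint passes its speed limit or range.

### The arm

A 7-joint arm with a two-finger parallel gripper is mounted at the origin on a cart in front of the work surface, level with it; the furniture and walls round the work are solid. World frame = base frame: x ahead of the robot, y to its left, z up, the work surface at z = 0. Lengths are in m, angles in rad, forces in N, time in s.
With the tool pointing down it reaches from about 0.35 to 0.9 m from the base axis. Payload 8.1 kg.
Tool frame: the origin (TCP) lies at the very end of the fingers, on their centre line; the grasp point (between the pads) lies 19 mm behind it; z points along the fingers, x is the direction in which the jaws open and shut, and the axes are right-handed (so a half turn about z gives the same grasp; the last joint's range is limited). The gripper opens to 92 mm and grips with 3 to 60 N. Pads are 19 mm wide; open, the fingers measure 130 mm over their backs; the gripper's body (75 mm by 190 mm) begins 47 mm behind the grasp point.
Start: joints at [-1.372, 0.434, 0.025, 1.573, -0.012, 1.134, -0.075], TCP at [0.186, 0.597, 0.227] pointing down, gripper open.
Joint ranges: [-2.62, 2.62], [-0.44, 2.09], [-1.27, 1.32], [0.08, 2.57], [-1.32, 4.46], [0.12, 2], [-2.74, 2.74]. Speed limits (rad/s): [2.22, 2.22, 3.01, 3.01, 3.14, 3.14, 3.14].

### API

Orientations are given as a rotation vector (axis times angle).
In Python, from cell import status, viewer, arm gives the robot as it stands.
- The arm moves only by the tool jog_arm, never from a script. Its argument "commands" is text: rows parted by semicolons, each of 7 numbers parted by spaces: the closure, from -1 (fully open) to 1 (shut), then the shift along the world's x, y, z normalised to -1 to 1, where 1 is 0.3 m, then the turn, a rotation vector about the world's x, y, z normalised to -1 to 1, where 1 is 2 pi rad. In form: jaw dx dy dz wx wy wz; .... A call has exactly 5 rows; each row shifts and turns the commanded pose from where the row before left it; what a row does not reach is not made up. A row lasts 1/10 s, in which the tool goes at most 50 mm and 8.59 degrees, less where a joint would pass 70% of its speed; a pose out of reach is approached as far as the arm can. A call with a number of a shift or a turn outside -1 to 1 is refused whole. A call with a gripper value outside its range is refused whole. The fingers move at their own pace and stop on an object; "force" is the grip in N (left out, the last holds). Time passes only in rows, so rows that do not move let the fingers close, or fill a call up. It gives the time, the measured TCP pose, the force and the opening at its end, in the units of the state.
- status.observe(): the state, without advancing time (a new reading comes with each control period).
- viewer.get_image(name): name is "side" or "top" or "wrist"; returns a dict with "pixels" (420x560x3 uint8, red, green, blue), "z_map" (420x560 float32, m along the optical axis (not along the pixel's ray), 0 where there is no reading), "camera_matrix" (3x3 intrinsics, pixels), "R" (3x3) and "t" (3): a world point X has camera coordinates R X + t. Camera axes: x right, y down, z forward; pixel columns grow to the right and rows downward; lengths in m; the calibration is good to about 2 mm. A picture is of the moment at which its call begins.
- arm.sign_off(): hands the job in, once; it reports no verdict.
The state is a dict: "clock": time; "joints": joint angles; "dq": joint speeds; "joint_efforts": joint torques, N m; "position": TCP position; "ee_rot": TCP orientation; "force": force on the tool from outside, world axes, zero at the start; "ft_torque": the same for the moment, N m; "width": opening from 0.0 (shut) to 1.0 (fully open).
Only numpy, scipy, OpenCV 4.12 (cv2) and the standard library are available. Lean on these libraries where they do the work, as an engineer would, in place of code of your own. Each camera call takes 0.05 s, during which the arm holds its last target. There are 200 camera calls.

## Working session

There is one attempt and no reset: what is moved stays moved. The work goes in short steps, Python scripts to look and compute and a tool call to move; the robot and the scene stay as the last step left them, time stands still between calls to the robot, and variables do not carry over. Pictures are saved under pics/ and viewed, about 8 in all and at most 12, crops included, and the job is handed in when it is done.

Besides the shell and the picture viewer there is one more tool, called after "Request:" by a JSON object that holds its "fn" and its "kwargs". jog_arm: Moves the arm, as the interface text tells. Scaled input: -1 to 1 covers 0.3 m each way for a shift and 2 pi rad each way for a turn. Its arguments: {"type":"object","properties":{"commands":{"type":"string"},"force":{"type":"number"}},"required":["commands"]}

```bash
mkdir -p pics; ls; cat > h.py <<'E'
import numpy as np, cv2
from cell import status, viewer, arm
def grab(n,f):
    d=viewer.get_image(n); cv2.imwrite(f'pics/{f}.png',d['pixels'][:,:,::-1]); np.savez(f'pics/{f}.npz',**d); return d
def world(d):
    K=d['camera_matrix'];z=d['z_map'];v,u=np.mgrid[:z.shape[0],:z.shape[1]]
    c=np.stack([(u-K[0,2])/K[0,0]*z,(v-K[1,2])/K[1,1]*z,z],-1)
    return (c-d['t'])@d['R']
def ray(d,u,v,h):
    K=d['camera_matrix'];r=d['R'].T@np.linalg.solve(K,[u,v,1.]);o=-d['R'].T@d['t']
    return o+r*(h-o[2])/r[2]
E
python3 - <<'E'
from h import *
a=grab('top','t0')['pixels'];b=grab('side','s0')['pixels']
s=status.observe();print(s['clock'],s['position'],s['ee_rot'],s['width'],s['force'])
E
```

```text
pics
0.1 [0.18567228 0.59634402 0.22603546] [ 2.52948129e+00  1.86166922e+00 -1.61743142e-03] 0.9997883321988471 [-0.17095245 -0.25656577 -0.5065457 ]
```

View pics/t0.png

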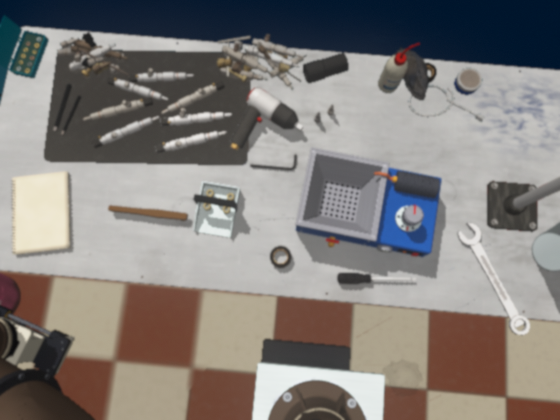

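View pics/s0.png

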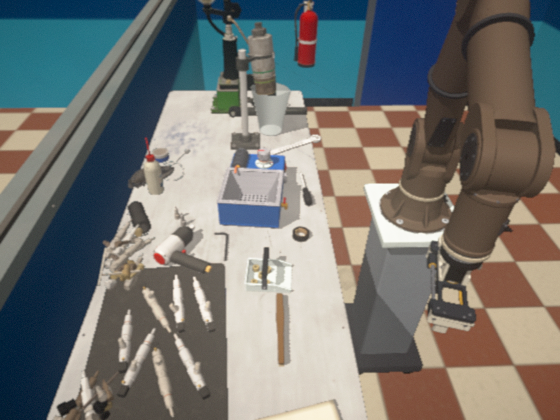

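The top view shows the tray at about (217,208) with its handle bar at (215,200). The washer is at (368,200), with the hopper at (345,195) and the cap at (410,216). The side view shows the tray at (268,273), and the mouth seems to face the robot.

```bash
python3 - <<'E'
from h import *
np.set_printoptions(precision=4,suppress=True)
for f in ['t0','s0']:
    d=dict(np.load(f'pics/{f}.npz'));W=world(d);p=d['pixels'].astype(int);x,y,z=W[...,0],W[...,1],W[...,2]
    print(f,'cam',-d['R'].T@d['t'])
    if f=='t0':
        roi=lambda a,b,c,e:(np.s_[b:e,a:c]); T=roi(190,175,250,245); H=roi(290,145,450,260)
    else:
        T=roi=np.s_[235:300,235:305]; H=np.s_[140:230,210:300]
    w=W[T].reshape(-1,3);px=p[T].reshape(-1,3)
    m=(w[:,2]>.055)&(w[:,2]<.1)
    q=w[m];print('handle z>.055',len(q),q.mean(0),q.min(0),q.max(0)); print(cv2.minAreaRect(q[:,:2].astype(np.float32)))
    m=(w[:,2]>.012)&(w[:,2]<.045);q=w[m];print('walls',len(q),q.min(0),q.max(0),cv2.minAreaRect(q[:,:2].astype(np.float32)))
    hi=w[(w[:,2]>.024)&(w[:,2]<.04)];print('high walls',hi.min(0),hi.max(0))
    w=W[H].reshape(-1,3);px=p[H].reshape(-1,3)
    m=(w[:,2]>.12)&(w[:,2]<.16);q=w[m];print('cap',len(q));
    if len(q):print(np.median(q,0),q.min(0),q.max(0))
    m=(w[:,2]>.097)&(w[:,2]<.112);q=w[m];print('rim+',len(q),q.min(0),q.max(0),cv2.minAreaRect(q[:,:2].astype(np.float32)))
    m=(px[:,2]>px[:,0]+60)&(w[:,2]>.06)&(w[:,2]<.1);q=w[m];print('blue',len(q),q.min(0),q.max(0),cv2.minAreaRect(q[:,:2].astype(np.float32)))
    m=(w[:,2]>.01)&(w[:,2]<.16);q=w[m];print('washer',cv2.minAreaRect(q[:,:2].astype(np.float32)))
    im=d['pixels'][:,:,::-1]
    if f=='t0': A=im[170:250,185:260]; B=im[140:260,290:450]
    else: A=im[235:305,230:310];B=im[140:235,205:310]
    A=cv2.resize(A,(400,400),interpolation=2);B=cv2.resize(B,(400,400),interpolation=2);cv2.imwrite(f'pics/c_{f}.png',np.hstack([A,B]))
    if f=='t0':
        print('z rows tray'); print((z[180:240:3,196:242:4]*1000).astype(int))
a=np.vstack([cv2.imread('pics/c_t0.png'),cv2.imread('pics/c_s0.png')]);cv2.imwrite('pics/c.png',cv2.resize(a,(600,600)))
E
```

```text
t0 cam [0.2727 0.1047 1.2415]
handle z>.055 319 [0.5361 0.3002 0.0775] [0.5259 0.2487 0.0551] [0.5483 0.3538 0.0877]
((0.537548303604126, 0.30151063203811646), (0.1052452027797699, 0.01690933108329773), 85.1240463256836)
walls 461 [0.4603 0.247  0.0121] [0.5979 0.3574 0.0437] ((0.5292351841926575, 0.3009459376335144), (0.10516467690467834, 0.1310894936323166), 85.1226806640625)
high walls [0.4778 0.247  0.0242] [0.5979 0.355  0.0385]
cap 334
[ 0.5316 -0.1824  0.1368] [ 0.5102 -0.2077  0.1201] [ 0.6338 -0.1004  0.1438]
rim+ 2766 [ 0.4664 -0.253   0.097 ] [0.6886 0.0924 0.112 ] ((0.5709093809127808, -0.08111557364463806), (0.32980120182037354, 0.2049461156129837), 83.60585021972656)
blue 2380 [ 0.4532 -0.2633  0.065 ] [ 0.6599 -0.1131  0.0912] ((0.5558846592903137, -0.18862375617027283), (0.1346128284931183, 0.19682656228542328), 83.6462173461914)
washer ((0.5637562274932861, -0.08275257050991058), (0.28664660453796387, 0.3757011294364929), 2.4188930988311768)
z rows tray
[[ 0  0 -3 -2 -1 -2 -3 -1 -3 -3  5  2]
 [ 0  0 14 25 25 34  0  1 -2 -2 -5 -4]
 [ 0  0 12  4  0  4 18 18 31 31 33 -4
[... 937 characters left out ...]
9 0.0444] ((0.516803503036499, 0.2546692192554474), (0.28063029050827026, 0.14593032002449036), 74.36444091796875)
high walls [0.4765 0.2498 0.024 ] [0.6    0.4019 0.0399]
cap 121
[ 0.5376 -0.1687  0.1364] [ 0.5157 -0.2008  0.1205] [ 0.6369 -0.1037  0.1433]
rim+ 1152 [ 0.4721 -0.2531  0.097 ] [0.6921 0.0974 0.112 ] ((0.5736913084983826, -0.0787762701511383), (0.33655664324760437, 0.2040747106075287), 83.4479751586914)
blue 830 [ 0.4568 -0.2519  0.06  ] [0.685  0.0969 0.0995] ((0.5704319477081299, -0.08288231492042542), (0.34446102380752563, 0.19259029626846313), 83.45938110351562)
washer ((0.5793600082397461, -0.18787208199501038), (0.5751743912696838, 0.3574422597885132), 85.30181121826172)
```

View pics/c.png

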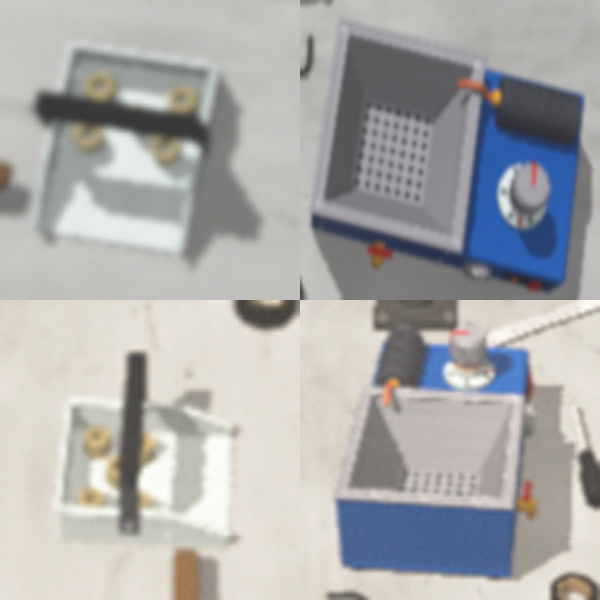

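The crops show the tray's low mouth facing the robot (own x at about 175° world) and all five nuts around the handle. The washer is yawed about −6.5°, and the cap's red line points roughly at +x world. The handle measures about (0.539, 0.303), with height and size as specified, so I'll move above it.

Request:
{"fn": "jog_arm", "kwargs": {"commands": "-1 0.117 -0.098 0 0 0 -0.0216; -1 0.117 -0.098 0 0 0 -0.0216; -1 0.117 -0.098 0 0 0 -0.0216; -1 0.117 -0.098 0 0 0 -0.0216; -1 0.117 -0.098 0 0 0 -0.0216", "force": 55}}

```text
clock: 0.6
position: [0.3623, 0.4482, 0.2266]
ee_rot: [3.008, 0.906, -0.0]
force: [-0.1, 1.1, -0.3]
width: 1.001
```

Request:
{"fn": "jog_arm", "kwargs": {"commands": "-1 0.117 -0.098 0 0 0 -0.0216; -1 0.117 -0.098 0 0 0 -0.0216; -1 0.117 -0.098 0 0 0 -0.0216; -1 0.117 -0.098 0 0 0 -0.0216; -1 0.117 -0.098 0 0 0 -0.0216"}}

```text
clock: 1.1
position: [0.5377, 0.3014, 0.2265]
ee_rot: [3.138, -0.147, -0.001]
force: [-0.3, 0.0, 0.2]
width: 1.0
```

```bash
cat >> h.py <<'E'
from scipy.spatial.transform import Rotation as Rn
np.set_printoptions(precision=4,suppress=True)
def st():
    s=status.observe();R=Rn.from_rotvec(s['ee_rot']).as_matrix()
    print('t %.2f'%s['clock'],'p',s['position'],'yaw_x %.2f'%np.degrees(np.arctan2(R[1,0],R[0,0])),'z',R[:,2],'F',s['force'],'M',s['ft_torque'],'w %.3f'%s['width'],'j',np.array(s['joints']));return s
E
python3 - <<'E'
from h import *
d=grab('wrist','w0');st()
W=world(d).reshape(-1,3);px=d['pixels'].reshape(-1,3).astype(int)
m=(W[:,2]>.072)&(W[:,2]<.088)&(px.max(1)<80)&(abs(W[:,0]-.54)<.05)&(abs(W[:,1]-.303)<.08);q=W[m]
print(len(q),q.min(0),q.max(0),cv2.minAreaRect(q[:,:2].astype(np.float32)),np.median(q[:,2]))
E
```

```text
t 1.15 p [0.5441 0.2936 0.2269] yaw_x -6.36 z [ 0.0043 -0.0042 -1.    ] F [ 5.0639 -4.8773  0.1308] M [-0.4434 -0.263  -0.021 ] w 1.001 j [-0.8943  0.4402  0.4521  1.6187 -0.2011  1.1281 -0.5045]
1361 [0.5272 0.2532 0.0744] [0.5491 0.3579 0.0837] ((0.5374704599380493, 0.30563175678253174), (0.10426356643438339, 0.014757874421775341), 84.95819854736328) 0.08147683573346085
```

View pics/w0.png

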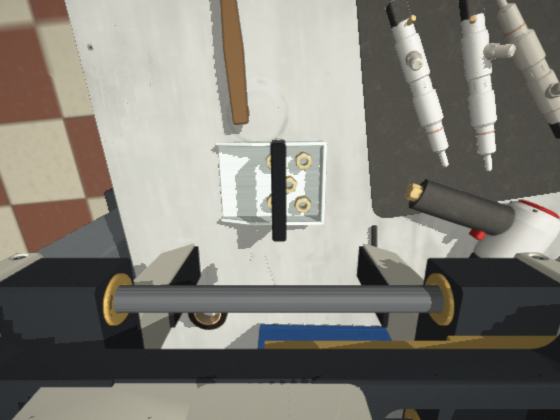

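The wrist view shows the handle bar vertical at (279,190), with all five nuts in the back half of the tray. The handle is at (0.5375, 0.3055) with its top at 0.081, which agrees with the earlier figures, so I'll descend.

Request:
{"fn": "jog_arm", "kwargs": {"commands": "-1 0.003 0.01 0 0 0 0; -1 0 0 -0.06 0 0 0; -1 0 0 -0.12 0 0 0; -1 0 0 -0.12 0 0 0; -1 0 0 -0.12 0 0 0"}}

```text
clock: 1.65
position: [0.5364, 0.3072, 0.0993]
ee_rot: [-3.138, 0.134, 0.001]
force: [-0.2, 0.6, -0.3]
width: 1.0
```

Request:
{"fn": "jog_arm", "kwargs": {"commands": "-1 0 0 -0.09 0 0 0; -1 0 0 -0.05 0 0 0; -1 0 0 -0.023 0 0 0; -1 0 0 0 0 0 0; -1 0 0 0 0 0 0"}}

```text
clock: 2.15
position: [0.5384, 0.3064, 0.053]
ee_rot: [-3.137, 0.138, -0.002]
force: [0.8, -1.0, 0.9]
width: 1.0
```

Request:
{"fn": "jog_arm", "kwargs": {"commands": "1 0 0 0 0 0 0; 1 0 0 0 0 0 0; 1 0 0 0 0 0 0; 1 0 0 0 0 0 0; 1 0 0 0 0 0 0", "force": 55}}

```text
clock: 2.65
position: [0.5377, 0.3058, 0.052]
ee_rot: [-3.138, 0.139, -0.0]
force: [-0.2, 0.4, -0.3]
width: 0.617
```

Request:
{"fn": "jog_arm", "kwargs": {"commands": "1 0 0 0 0 0 0; 1 0 0 0.01 0 0 0; 1 0 0 0.02 0 0 0; 1 0 0 0.03 0 0 0; 1 0 0 0.03 0 0 0"}}

```text
clock: 3.15
position: [0.5379, 0.3058, 0.0798]
ee_rot: [-3.138, 0.139, -0.001]
force: [1.8, 0.9, -2.4]
width: 0.178
```

```bash
python3 -c "
from h import *
st()"
```

```text
t 3.15 p [0.5379 0.3058 0.0798] yaw_x -5.06 z [ 0.0004  0.0001 -1.    ] F [ 1.7812  0.9323 -2.4319] M [-0.1413 -0.5365  0.0262] w 0.178 j [-0.8586  0.5939  0.3788  1.7679 -0.2833  0.8333 -0.435 ]
```

Request:
{"fn": "jog_arm", "kwargs": {"commands": "1 0 0 0 0 0 0; 1 0 0 0 0 0 0; 1 0 0 0 0 0 0; 1 0 0 0 0 0 0; 1 0 0 0 0 0 0"}}

```text
clock: 3.65
position: [0.5394, 0.3066, 0.0813]
ee_rot: [-3.136, 0.139, -0.006]
force: [-1.1, -0.4, 12.0]
width: 0.004
```

```bash
python3 - <<'E'
from h import *
s=st();d=grab('side','s1')
cv2.imwrite('pics/s1c.png',cv2.resize(d['pixels'][200:320,200:340,::-1],(700,600),interpolation=2))
E
```

```text
t 3.65 p [0.5394 0.3066 0.0813] yaw_x -5.06 z [ 0.0036  0.0025 -1.    ] F [-1.0795 -0.3687 11.9814] M [-0.2361  0.2173 -0.0604] w 0.004 j [-0.8585  0.5923  0.3793  1.7661 -0.2836  0.8327 -0.4347]
```

View pics/s1c.png

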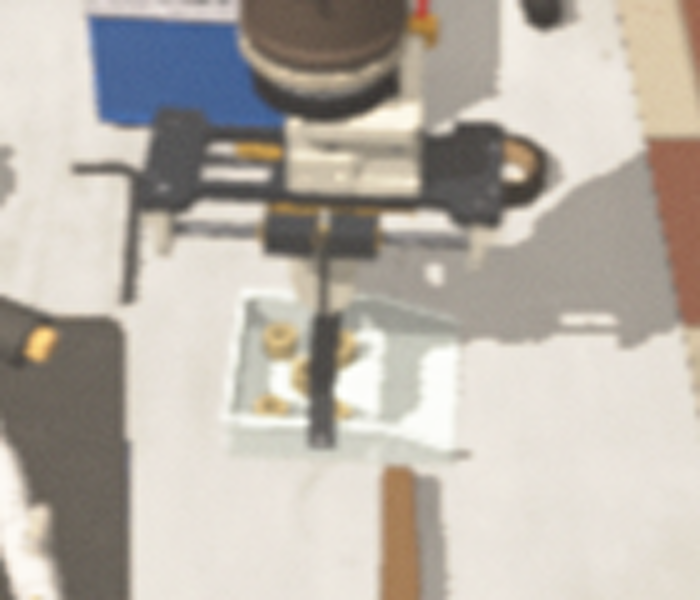

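I lifted too early: the fingers are slow and slipped off the bar. The tray (crop (345,375)) is still flat on the bench with all the nuts in it. I'll raise, reopen and measure again.

Request:
{"fn": "jog_arm", "kwargs": {"commands": "1 0 0 0.05 0 0 0; -1 0 0 0.1 0 0 0; -1 0 0 0.1 0 0 0; -1 0 0 0 0 0 0; -1 0 0 0 0 0 0"}}

```text
clock: 4.2
position: [0.5381, 0.3061, 0.1553]
ee_rot: [-3.137, 0.138, -0.003]
force: [-0.4, 0.3, -0.8]
width: 0.302
```

Request:
{"fn": "jog_arm", "kwargs": {"commands": "-1 0 0 0 0 0 0; -1 0 0 0 0 0 0; -1 0 0 0 0 0 0; -1 0 0 0 0 0 0; -1 0 0 0 0 0 0"}}

```text
clock: 4.7
position: [0.5376, 0.3056, 0.1535]
ee_rot: [3.138, -0.139, -0.001]
force: [-0.5, 0.4, 0.6]
width: 0.738
```

```bash
python3 - <<'E'
from h import *
d=grab('wrist','w1');s=st()
W=world(d).reshape(-1,3);px=d['pixels'].reshape(-1,3).astype(int)
m=(W[:,2]>.072)&(W[:,2]<.088)&(px.max(1)<80)&(abs(W[:,0]-.54)<.05)&(abs(W[:,1]-.303)<.08);q=W[m]
print(len(q),q.min(0),q.max(0),cv2.minAreaRect(q[:,:2].astype(np.float32)),np.median(q[:,2]))
E
```

```text
t 4.75 p [0.5376 0.3057 0.1536] yaw_x -5.06 z [-0.0003 -0.0003 -1.    ] F [ 0.534  -0.3924  0.0542] M [-0.0974  0.0749 -0.058 ] w 0.784 j [-0.8865  0.5093  0.4164  1.7029 -0.2395  0.9804 -0.4711]
2213 [0.5265 0.2541 0.0721] [0.5493 0.3584 0.084 ] ((0.5377888679504395, 0.3059043288230896), (0.10462749749422073, 0.014742360450327396), 84.48821258544922) 0.08149240106138056
```

Request:
{"fn": "jog_arm", "kwargs": {"commands": "-0.2 0 0 -0.05 0 0 0; -0.2 0 0 -0.1 0 0 0; -0.2 0 0 -0.1 0 0 0; -0.2 0 0 -0.06 0 0 0; -0.2 0 0 -0.033 0 0 0"}}

```text
clock: 5.25
position: [0.5368, 0.3052, 0.0491]
ee_rot: [3.137, -0.139, -0.003]
force: [0.4, -0.4, 0.6]
width: 0.604
```

Request:
{"fn": "jog_arm", "kwargs": {"commands": "1 0 0 0 0 0 0; 1 0 0 0 0 0 0; 1 0 0 0 0 0 0; 1 0 0 0 0 0 0; 1 0 0 0 0 0 0", "force": 55}}

```text
clock: 5.75
position: [0.5381, 0.306, 0.0517]
ee_rot: [-3.138, 0.138, -0.001]
force: [-0.4, 0.4, -0.1]
width: 0.214
```

Request:
{"fn": "jog_arm", "kwargs": {"commands": "1 0 0 0 0 0 0; 1 0 0 0 0 0 0; 1 0 0 0 0 0 0; 1 0 0 0 0 0 0; 1 0 0 0 0 0 0"}}

```text
clock: 6.25
position: [0.538, 0.306, 0.0515]
ee_rot: [-3.138, 0.139, -0.001]
force: [0.2, -0.9, 6.0]
width: 0.169
```

Request:
{"fn": "jog_arm", "kwargs": {"commands": "1 0 0 0.01 0 0 0; 1 0 0 0.02 0 0 0; 1 0 0 0.03 0 0 0; 1 0 0 0.04 0 0 0; 1 0 0 0.04 0 0 0"}}

```text
clock: 6.75
position: [0.5377, 0.3057, 0.0941]
ee_rot: [3.139, -0.139, 0.0]
force: [0.9, -0.4, -4.7]
width: 0.168
```

```bash
python3 - <<'E'
from h import *
st()
E
```

```text
t 6.75 p [0.5377 0.3057 0.0941] yaw_x -5.06 z [ 0.0002 -0.     -1.    ] F [ 0.9177 -0.3947 -4.6538] M [-0.091   0.0383  0.0104] w 0.168 j [-0.8656  0.5765  0.3887  1.7574 -0.2756  0.8615 -0.4412]
```

Request:
{"fn": "jog_arm", "kwargs": {"commands": "1 0 0 0.05 0 0 0; 1 0 0 0.06 0.001 0.01 0; 1 0 0 0.08 0.001 0.01 0; 1 0 0 0.1 0 0 0; 1 0 0 0.1 0 0 0"}}

```text
clock: 7.25
position: [0.5383, 0.305, 0.2119]
ee_rot: [-3.126, 0.14, 0.197]
force: [-0.2, 0.0, -4.6]
width: 0.17
```

```bash
python3 - <<'E'
from h import *
st()
d=dict(np.load('pics/t0.npz'));W=world(d);p=d['pixels'].astype(int)
m=np.zeros(p.shape[:2],bool);m[165:185,365:400]=1
m&=(p[...,0]>p[...,2]+50)
q=W[m];print(len(q),q[np.argsort(-q[:,1])][::5])
E
```

```text
t 7.25 p [0.5383 0.305  0.2119] yaw_x -5.12 z [-0.1247  0.0123 -0.9921] F [-0.2156  0.0139 -4.5515] M [-0.1202 -0.2244 -0.0249] w 0.170 j [-0.8136  0.5168  0.3999  1.5335 -0.2736  1.2475 -0.4372]
79 [[ 0.2727  0.1047  1.2415]
 [ 0.6353 -0.0942  0.1134]
 [ 0.6315 -0.0976  0.1097]
 [ 0.6334 -0.1017  0.1133]
 [ 0.6325 -0.1059  0.1174]
 [ 0.6323 -0.1097  0.1106]
 [ 0.6324 -0.1138  0.1029]
 [ 0.6337 -0.1181  0.1174]
 [ 0.6285 -0.1224  0.11  ]
 [ 0.6302 -0.1323  0.0986]
 [ 0.6314 -0.1378  0.0962]
 [ 0.6314 -0.1401  0.097 ]
 [ 0.6253 -0.142   0.1005]
 [ 0.6233 -0.1445  0.0903]
 [ 0.6251 -0.1461  0.0936]
 [ 0.6242 -0.1482  0.1064]]
```

Request:
{"fn": "jog_arm", "kwargs": {"commands": "1 0.008 -0.033 0.03 0 0 0; 1 0.02 -0.083 0.04 0 0 0; 1 0.028 -0.117 0.03 0 0 -0.002; 1 0.032 -0.133 0 0 0 -0.002; 1 0.036 -0.15 0 0 0 0"}}

```text
clock: 7.75
position: [0.5747, 0.1496, 0.24]
ee_rot: [-3.122, 0.175, 0.197]
force: [0.3, 0.1, -3.7]
width: 0.172
```

Request:
{"fn": "jog_arm", "kwargs": {"commands": "1 0.036 -0.15 0 0 0 0; 1 0.032 -0.133 0 0 0 0; 1 0.028 -0.117 0 0 0 0; 1 0.02 -0.077 0 0 0 0; 1 0.008 -0.037 0 0 0 0"}}

```text
clock: 8.25
position: [0.6118, -0.0075, 0.2397]
ee_rot: [-3.123, 0.184, 0.197]
force: [0.6, 0.1, -4.3]
width: 0.167
```

Request:
{"fn": "jog_arm", "kwargs": {"commands": "1 0 0 0 0 0 0; 1 0 0 0 0 0 0; 1 0 0 0 0 0 0; 1 0 0 0 0 0 0; 1 0 0 0 0 0 0"}}

```text
clock: 8.75
position: [0.612, -0.0021, 0.2399]
ee_rot: [-3.122, 0.175, 0.197]
force: [-0.6, 0.2, -4.7]
width: 0.169
```

```bash
python3 - <<'E'
from h import *
st();d=grab('side','s2');e=grab('top','t2')
A=cv2.resize(d['pixels'][120:260,180:340,::-1],(400,400),interpolation=2)
B=cv2.resize(e['pixels'][130:270,270:430,::-1],(400,400),interpolation=2)
cv2.imwrite('pics/c2.png',np.hstack([A,B]))
E
```

```text
t 8.75 p [ 0.612  -0.0021  0.2399] yaw_x -6.39 z [-0.125   0.0158 -0.992 ] F [-0.5875  0.2348 -4.671 ] M [-0.1175 -0.2181 -0.0158] w 0.169 j [-0.3758  0.5068  0.4817  1.4972 -0.2416  1.3238  0.031 ]
```

View pics/c2.png

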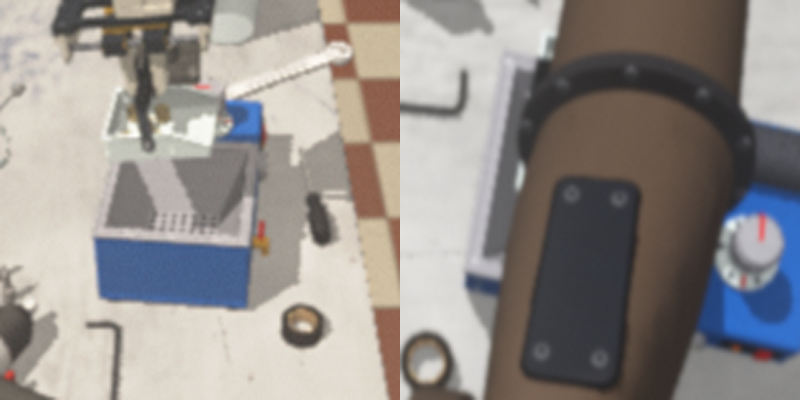

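The crops show the tray centred over the hopper with the nuts inside, and the cap's red line points about +x. Next I'll lower it and then tip.

Request:
{"fn": "jog_arm", "kwargs": {"commands": "1 0 0 -0.02 0 0 0; 1 0 0 -0.05 0 0 0; 1 0 0 -0.07 0 0 0; 1 0 0 -0.05 -0.001 -0.01 0; 1 0 0 -0.02 -0.001 -0.012 0"}}

```text
clock: 9.35
position: [0.6115, -0.0033, 0.1745]
ee_rot: [-3.134, 0.177, -0.019]
force: [0.4, -0.5, -4.5]
width: 0.167
```

Request:
{"fn": "jog_arm", "kwargs": {"commands": "1 0 0 0 -0.0025 -0.022 0; 1 0 0 0 -0.0025 -0.022 0; 1 0 0 0 -0.0025 -0.022 0; 1 0 0 0 -0.0025 -0.022 0; 1 0 0 0 -0.0025 -0.022 0"}}

```text
clock: 9.85
position: [0.5998, -0.0085, 0.168]
ee_rot: [2.977, -0.173, 0.836]
force: [-1.6, 0.1, -6.1]
width: 0.169
```

```bash
python3 -c "
from h import *
st()"
```

```text
t 9.85 p [ 0.5998 -0.0085  0.168 ] yaw_x -6.43 z [ 0.5162 -0.0731 -0.8534] F [-1.6274  0.0605 -6.1363] M [ 0.0318  1.5537 -0.0275] w 0.169 j [-0.612   0.2533  0.5271  2.2418  0.1019  0.1494 -0.3464]
```

Request:
{"fn": "jog_arm", "kwargs": {"commands": "1 0 0 0 0 0 0; 1 0 0 0 0 0 0; 1 0 0 0 0 0 0; 1 0 0 0 0 0 0; 1 0 0 0 0 0 0"}}

```text
clock: 10.35
position: [0.6054, -0.0112, 0.171]
ee_rot: [2.973, -0.179, 0.837]
force: [-0.2, 0.0, -3.4]
width: 0.166
```

Request:
{"fn": "jog_arm", "kwargs": {"commands": "1 0 0 0 0 0 0; 1 0 0 0 0 0 0; 1 0 0 0 0 0 0; 1 0 0 0 0 0 0; 1 0 0 0 0 0 0"}}

```text
clock: 10.85
position: [0.6045, -0.0109, 0.1705]
ee_rot: [2.973, -0.178, 0.836]
force: [-0.1, -0.1, -2.5]
width: 0.172
```

```bash
python3 - <<'E'
from h import *
st();d=grab('side','s3')
A=cv2.resize(d['pixels'][120:260,180:340,::-1],(640,560),interpolation=2)
cv2.imwrite('pics/c3.png',A)
E
```

```text
t 10.85 p [ 0.6045 -0.0109  0.1705] yaw_x -6.55 z [ 0.5163 -0.077  -0.853 ] F [-0.1009 -0.0786 -2.5149] M [0.0638 1.1144 0.0358] w 0.172 j [-0.6056  0.2559  0.5255  2.2292  0.101   0.1592 -0.3437]
```

View pics/c3.png

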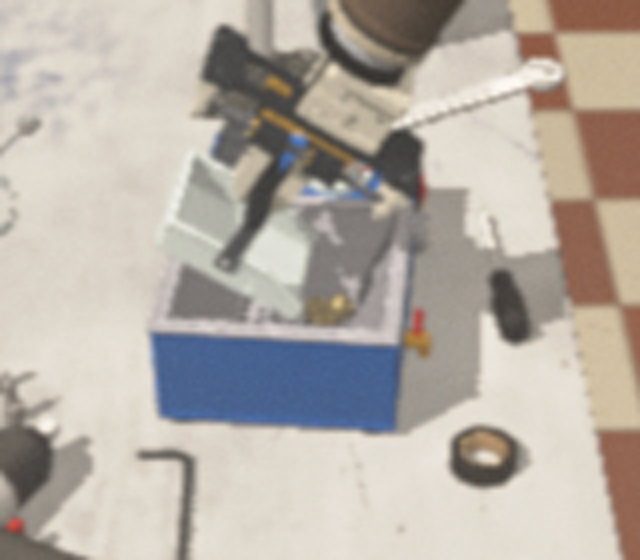

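The nuts sit in the hopper at crop (330,308), the tray floor is bare, and the wrist force fell from −4.6 N to −2.5 N (empty tray). I'll raise it, level it and return it to its place.

Request:
{"fn": "jog_arm", "kwargs": {"commands": "1 0 0 0.1 0 0 0; 1 0 0 0.1 0.0024 0.0217 0; 1 0 0 0.06 0.0024 0.0217 0; 1 0 0 0 0.0024 0.0217 0; 1 0 0 0 0.0024 0.0217 0"}}

```text
clock: 11.4
position: [0.6069, -0.0126, 0.2391]
ee_rot: [3.108, -0.18, 0.077]
force: [1.2, -1.0, -3.8]
width: 0.167
```

```bash
python3 - <<'E'
from h import *
st();d=grab('side','s4');st()
W=world(d);p=d['pixels'][120:260,180:340];cv2.imwrite('pics/c4.png',cv2.resize(p[:,:,::-1],(640,560),interpolation=2))
E
```

```text
t 11.40 p [ 0.6069 -0.0126  0.2391] yaw_x -6.58 z [ 0.0476 -0.0298 -0.9984] F [ 1.1867 -1.0391 -3.7925] M [-0.1915  0.1024  0.0519] w 0.167 j [-0.3922  0.3786  0.4235  1.6727 -0.1395  1.077  -0.0512]
t 11.45 p [ 0.6075 -0.0129  0.2373] yaw_x -6.58 z [ 0.0352 -0.0313 -0.9989] F [ 8.1808 -0.5844 -1.3044] M [-0.1113 -1.0784 -0.037 ] w 0.174 j [-0.3898  0.3891  0.4241  1.662  -0.1417  1.0904 -0.0486]
```

View pics/c4.png

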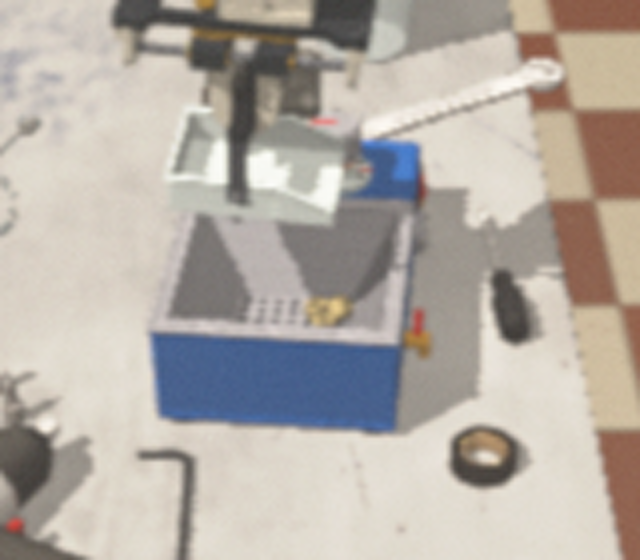

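The tray floor is bare and level, and the nuts lie on the strainer at crop (328,310). Now I'll move the tray back.

Request:
{"fn": "jog_arm", "kwargs": {"commands": "1 0 0 0 0.003 0.0035 0; 1 -0.02 0.08 0 0.001 0.001 0; 1 -0.03 0.14 0 0 0 0.002; 1 -0.032 0.15 0 0 0 0.002; 1 -0.032 0.15 0 0 0 0"}}

```text
clock: 11.95
position: [0.5717, 0.1438, 0.2367]
ee_rot: [3.132, -0.145, 0.037]
force: [0.9, 1.3, -2.9]
width: 0.17
```

Request:
{"fn": "jog_arm", "kwargs": {"commands": "1 -0.032 0.15 0 0 0 0; 1 -0.032 0.15 0 0 0 0; 1 -0.03 0.14 -0.05 0 0 0; 1 -0.02 0.1 -0.1 0 0 0; 1 0 0 -0.1 0 0 0"}}

```text
clock: 12.45
position: [0.5357, 0.3119, 0.1609]
ee_rot: [3.137, -0.131, 0.036]
force: [-0.5, 0.6, -3.4]
width: 0.172
```

Request:
{"fn": "jog_arm", "kwargs": {"commands": "1 0 0 -0.1 0 0 0; 1 0 0 0 0 0 0; 1 0 0 0 0 0 0; 1 0 0 0 0 0 0; 1 0 0 0 0 0 0"}}

```text
clock: 12.95
position: [0.5389, 0.305, 0.1338]
ee_rot: [3.134, -0.145, 0.037]
force: [-0.7, -0.5, -2.8]
width: 0.171
```

```bash
python3 -c "
from h import *
st()"
```

```text
t 12.95 p [0.5389 0.305  0.1338] yaw_x -5.29 z [ 0.0236 -0.0055 -0.9997] F [-0.6783 -0.483  -2.7769] M [-0.091   0.0617  0.0158] w 0.171 j [-0.8204  0.5107  0.3027  1.732  -0.1641  0.9077 -0.5476]
```

Request:
{"fn": "jog_arm", "kwargs": {"commands": "1 0 0 -0.05 0.0009 0.0038 0; 1 0 0 -0.1 0 0 0; 1 0 0 -0.07 0 0 0; 1 0 0 -0.03 0 0 0; 1 0 0 -0.015 0 0 0"}}

```text
clock: 13.45
position: [0.5374, 0.3041, 0.0515]
ee_rot: [3.136, -0.145, -0.008]
force: [-13.5, -5.1, 27.3]
width: 0.171
```

Request:
{"fn": "jog_arm", "kwargs": {"commands": "1 0 0 -0.007 0 0 0; 1 0 0 0 0 0 0; 1 0 0 0 0 0 0; 1 0 0 0 0 0 0; 1 0 0 0 0 0 0"}}

```text
clock: 13.95
position: [0.5385, 0.3049, 0.0515]
ee_rot: [3.137, -0.144, -0.003]
force: [-2.4, -1.7, 7.5]
width: 0.172
```

Request:
{"fn": "jog_arm", "kwargs": {"commands": "-1 0 0 0 0 0 0; -1 0 0 0 0 0 0; -1 0 0 0 0 0 0; -1 0 0 0 0 0 0; -1 0 0 0 0 0 0"}}

```text
clock: 14.45
position: [0.5378, 0.3047, 0.0503]
ee_rot: [3.136, -0.144, -0.005]
force: [0.2, 0.3, 0.3]
width: 0.553
```

Request:
{"fn": "jog_arm", "kwargs": {"commands": "-1 0 0 0.05 0 0 0; -1 0 0 0.15 0 0 0; -1 0 0 0.15 0 0 0; -1 0 0 0.15 0 0 0; -1 0 0 0.12 0 0 0"}}

```text
clock: 14.95
position: [0.5382, 0.3046, 0.2405]
ee_rot: [3.138, -0.145, -0.001]
force: [0.5, 0.9, -0.3]
width: 0.978
```

```bash
python3 - <<'E'
from h import *
st();d=grab('top','t5');e=grab('side','s5')
A=cv2.resize(d['pixels'][150:260,170:330,::-1],(400,300),interpolation=2)
B=cv2.resize(d['pixels'][140:260,290:450,::-1],(400,300),interpolation=2)
C=cv2.resize(e['pixels'][230:310,220:320,::-1],(400,300),interpolation=2)
D=cv2.resize(e['pixels'][130:230,200:310,::-1],(400,300),interpolation=2)
cv2.imwrite('pics/c5.png',np.vstack([np.hstack([A,B]),np.hstack([C,D])]))
E
```

```text
t 14.95 p [0.5382 0.3046 0.2405] yaw_x -5.28 z [-0.0005 -0.0001 -1.    ] F [ 0.4984  0.8753 -0.3139] M [-0.0135  0.0822  0.0245] w 0.978 j [-0.8263  0.4199  0.3265  1.5898 -0.1436  1.1561 -0.5605]
```

View pics/c5.png

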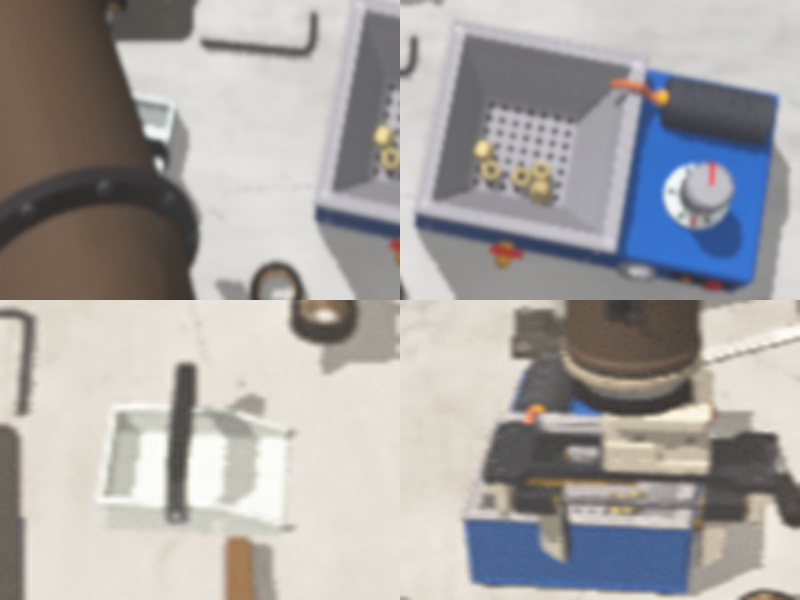

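The crops show five nuts on the hopper's strainer floor (485,148 to 540,190) and the empty tray standing flat at (195,465). The cap's red line, at (712,175) from a centre of about (708,187), points nearly +x, so the cap is about 3.2 rad open. I'll go above the cap with jaw yaw around 72°, so the whole turn fits in joint 7's range.

Request:
{"fn": "jog_arm", "kwargs": {"commands": "-1 0 -0.08 0 0 0 0.018; -1 0 -0.134 0 0 0 0.018; -1 0 -0.134 0 0 0 0.018; -1 0 -0.134 0 0 0 0.018; -1 0 -0.134 0 0 0 0.018"}}

```text
clock: 15.55
position: [0.5373, 0.1181, 0.2368]
ee_rot: [3.049, 0.744, -0.003]
force: [1.1, -0.0, -0.2]
width: 0.996
```

Request:
{"fn": "jog_arm", "kwargs": {"commands": "-1 0 -0.134 0 0 0 0.018; -1 0 -0.134 0 0 0 0.018; -1 0 -0.134 0 0 0 0.018; -1 0 -0.134 0 0 0 0.018; -1 0 -0.134 0 0 0 0.018"}}

```text
clock: 16.05
position: [0.5372, -0.0829, 0.2369]
ee_rot: [2.721, 1.564, -0.002]
force: [0.3, 0.2, 0.6]
width: 1.002
```

Request:
{"fn": "jog_arm", "kwargs": {"commands": "-1 -0.01 -0.134 0 0 0 0.018; -1 0 -0.134 0 0 0 0.018; -1 0 -0.054 0 0 0 0; -1 0 0 0 0 0 0; -1 0 0 0 0 0 0"}}

```text
clock: 16.55
position: [0.5346, -0.1774, 0.2365]
ee_rot: [2.532, 1.855, -0.001]
force: [1.5, 1.8, -0.6]
width: 1.0
```

Request:
{"fn": "jog_arm", "kwargs": {"commands": "-1 0 0 0 0 0 0; -1 0 0 0 0 0 0; -1 0 0 0 0 0 0; -1 0 0 0 0 0 0; -1 0 0 0 0 0 0"}}

```text
clock: 17.05
position: [0.5348, -0.1774, 0.2364]
ee_rot: [2.53, 1.856, -0.002]
force: [0.2, 0.9, 0.1]
width: 0.997
```

```bash
python3 - <<'E'
from h import *
st();d=grab('wrist','w6')
W=world(d);p=d['pixels'].astype(int)
near=np.hypot(W[...,0]-.535,W[...,1]+.178)<.05
m=near&(W[...,2]>.125)&(W[...,2]<.15)
q=W[m];print(len(q),np.median(q,0),q.min(0),q.max(0),cv2.minEnclosingCircle(q[:,:2].astype(np.float32)))
f=near&(W[...,2]>.132)
c=q[:,:2]
r=near&(p[...,0]>p[...,1]+70)&(p[...,0]>p[...,2]+70)
for lo,hi in((.13,.15),(.08,.1)):
    s=r&(W[...,2]>lo)&(W[...,2]<hi);a=W[s];print('red',len(a),a.mean(0) if len(a) else '',a.min(0) if len(a) else '',a.max(0) if len(a) else '')
    if len(a)>5: print(cv2.fitLine(a[:,:2].astype(np.float32),2,0,.001,.001).ravel())
E
```

```text
t 17.05 p [ 0.5348 -0.1774  0.2364] yaw_x 72.53 z [ 0.001  -0.0033 -1.    ] F [0.1726 0.889  0.1194] M [ 0.0407 -0.0216 -0.0422] w 0.997 j [ 0.0489  0.3249  0.2317  1.7288 -0.0793  1.0955  1.571 ]
2064 [ 0.5308 -0.1814  0.1388] [ 0.5096 -0.2059  0.125 ] [ 0.558  -0.1585  0.1416] ((0.533624529838562, -0.18183399736881256), 0.02444041147828102)
red 106 [ 0.5442 -0.1831  0.1395] [ 0.533  -0.1855  0.1346] [ 0.5572 -0.1805  0.1416]
[ 0.9982 -0.0607  0.5442 -0.1831]
red 31 [ 0.5076 -0.1795  0.0892] [ 0.5032 -0.1814  0.0884] [ 0.5124 -0.1775  0.0902]
[ 0.9958 -0.0918  0.5076 -0.1795]
```

View pics/w6.png

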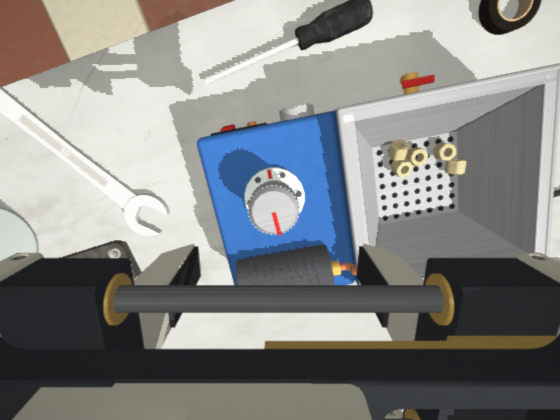

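The wrist view shows the cap at (273,208) with its red line pointing to the motor side, and the flange mark at (268,173). The nuts are in the hopper on the right. The cap axis is (0.534, −0.182) and its opening is about 183° (3.19 rad), which is within the stated range. I'll descend with a partial opening.

Request:
{"fn": "jog_arm", "kwargs": {"commands": "-0.55 -0.003 -0.015 0 0 0 0; -0.55 0 0 -0.06 0 0 0; -0.55 0 0 -0.08 0 0 0; -0.55 0 0 -0.08 0 0 0; -0.55 0 0 -0.08 0 0 0"}}

```text
clock: 17.6
position: [0.5338, -0.1828, 0.1456]
ee_rot: [2.531, 1.855, -0.001]
force: [0.5, -0.2, 0.2]
width: 0.772
```

Request:
{"fn": "jog_arm", "kwargs": {"commands": "-0.55 0 0 -0.06 0 0 0; -0.55 0 0 -0.05 0 0 0; -0.55 0 0 -0.028 0 0 0; 1 0 0 0 0 0 0; 1 0 0 0 0 0 0", "force": 20}}

```text
clock: 18.1
position: [0.5341, -0.1826, 0.1054]
ee_rot: [2.531, 1.855, -0.001]
force: [0.2, -0.5, 0.6]
width: 0.651
```

Request:
{"fn": "jog_arm", "kwargs": {"commands": "1 0 0 0 0 0 0; 1 0 0 0 0 0 0; 1 0 0 0 0 0 0; 1 0 0 0 0 0 0; 1 0 0 0 0 0 0", "force": 20}}

```text
clock: 18.6
position: [0.5344, -0.1824, 0.1056]
ee_rot: [2.53, 1.855, -0.0]
force: [-0.3, -0.2, 5.9]
width: 0.492
```

```bash
python3 -c "
from h import *
st()"
```

```text
t 18.60 p [ 0.5344 -0.1824  0.1056] yaw_x 72.50 z [ 0.0024 -0.0036 -1.    ] F [-0.304  -0.21    5.8844] M [-0.021   0.0929  0.0117] w 0.492 j [ 0.0845  0.4682  0.2034  1.8765 -0.1227  0.8056  1.6169]
```

The width is 45 mm with near-zero side forces, so the cap is gripped centred. Now I'll turn it clockwise, lowering with the thread.

Request:
{"fn": "jog_arm", "kwargs": {"commands": "1 0 0 0 0 0 0; 1 0 0 -0.0004 0 0 -0.02; 1 0 0 -0.0004 0 0 -0.02; 1 0 0 -0.0004 0 0 -0.02; 1 0 0 -0.0004 0 0 -0.02", "force": 35}}

```text
clock: 19.1
position: [0.5342, -0.1827, 0.1051]
ee_rot: [2.915, 1.16, -0.002]
force: [-1.1, -0.6, 5.9]
width: 0.491
```

```bash
python3 -c "
from h import *
st()"
```

```text
t 19.10 p [ 0.5342 -0.1827  0.1051] yaw_x 43.40 z [ 0.0004 -0.0039 -1.    ] F [-1.0707 -0.5872  5.918 ] M [-0.2558  0.2619  0.0615] w 0.491 j [-0.0129  0.4794  0.3401  1.884  -0.2088  0.8114  1.1934]
```

Request:
{"fn": "jog_arm", "kwargs": {"commands": "1 0 0 -0.0004 0 0 -0.02; 1 0 0 -0.0004 0 0 -0.02; 1 0 0 -0.0004 0 0 -0.02; 1 0 0 -0.0004 0 0 -0.02; 1 0 0 -0.0004 0 0 -0.02"}}

```text
clock: 19.6
position: [0.5339, -0.1828, 0.1045]
ee_rot: [3.132, 0.202, -0.003]
force: [-1.8, -1.5, 7.0]
width: 0.489
```

Request:
{"fn": "jog_arm", "kwargs": {"commands": "1 0 0 -0.0004 0 0 -0.02; 1 0 0 -0.0004 0 0 -0.02; 1 0 0 -0.0004 0 0 -0.02; 1 0 0 -0.0004 0 0 -0.02; 1 0 0 -0.0004 0 0 -0.02"}}

```text
clock: 20.1
position: [0.5336, -0.1827, 0.1039]
ee_rot: [3.043, -0.776, -0.005]
force: [-3.8, -1.3, 8.8]
width: 0.492
```

```bash
python3 -c "
from h import *
st()"
```

```text
t 20.10 p [ 0.5336 -0.1827  0.1039] yaw_x -28.62 z [-0.0034 -0.0005 -1.    ] F [-3.7731 -1.3007  8.8086] M [-0.1694  0.9141  0.0825] w 0.492 j [-0.2432  0.5435  0.6868  1.901  -0.446   0.8579  0.1734]
```

Request:
{"fn": "jog_arm", "kwargs": {"commands": "1 0 0 -0.0004 0 0 -0.02; 1 0 0 -0.0004 0 0 -0.02; 1 0 0 -0.0004 0 0 -0.02; 1 0 0 -0.0004 0 0 -0.02; 1 0 0 -0.0004 0 0 -0.02"}}

```text
clock: 20.6
position: [0.5333, -0.1825, 0.1033]
ee_rot: [-2.655, 1.679, 0.006]
force: [-4.9, 1.2, 10.4]
width: 0.492
```

Request:
{"fn": "jog_arm", "kwargs": {"commands": "1 0 0 -0.0004 0 0 -0.02; 1 0 0 -0.0004 0 0 -0.02; 1 0 0 -0.0004 0 0 -0.02; 1 0 0 -0.0004 0 0 -0.015; 1 0 0 0 0 0 0"}}

```text
clock: 21.1
position: [0.5333, -0.1823, 0.1028]
ee_rot: [-2.192, 2.25, 0.007]
force: [-5.0, 2.7, 14.0]
width: 0.492
```

```bash
python3 -c "
from h import *
st()"
```

```text
t 21.10 p [ 0.5333 -0.1823  0.1028] yaw_x -91.51 z [-0.0027  0.0035 -1.    ] F [-4.9786  2.742  13.9738] M [ 0.389   1.3299 -0.0234] w 0.492 j [-0.4119  0.6562  0.9893  1.9146 -0.6782  0.9533 -0.6919]
```

Request:
{"fn": "jog_arm", "kwargs": {"commands": "1 0 0 0 0 0 -0.008; 1 0 0 -0.0003 0 0 -0.008; 1 0 0 0 0 0 -0.008; 1 0 0 -0.0003 0 0 -0.008; 1 0 0 0 0 0 0"}}

```text
clock: 21.6
position: [0.5333, -0.1822, 0.1026]
ee_rot: [-1.957, 2.457, 0.007]
force: [-5.4, 2.4, 12.2]
width: 0.49
```

```bash
python3 -c "
from h import *
st()"
```

```text
t 21.60 p [ 0.5333 -0.1822  0.1026] yaw_x -102.93 z [-0.0019  0.0042 -1.    ] F [-5.4072  2.358  12.1703] M [ 0.4762  1.2623 -0.0978] w 0.490 j [-0.4362  0.6828  1.0415  1.9169 -0.7204  0.9775 -0.8492]
```

Request:
{"fn": "jog_arm", "kwargs": {"commands": "1 0 0 0 0 0 -0.008; 1 0 0 0 0 0 0; 1 0 0 0 0 0 -0.008; 1 0 0 0 0 0 0; 1 0 0 0 0 0 0"}}

```text
clock: 22.1
position: [0.5333, -0.1821, 0.1025]
ee_rot: [-1.833, 2.55, 0.007]
force: [-4.7, 2.3, 11.6]
width: 0.49
```

```bash
python3 -c "
from h import *
st()"
```

```text
t 22.10 p [ 0.5333 -0.1821  0.1025] yaw_x -108.60 z [-0.0016  0.0044 -1.    ] F [-4.7024  2.2791 11.5699] M [ 0.4685  1.1594 -0.0926] w 0.490 j [-0.4475  0.6967  1.067   1.918  -0.7411  0.9903 -0.9277]
```

Request:
{"fn": "jog_arm", "kwargs": {"commands": "1 0 0 0 0 0 -0.006; 1 0 0 0 0 0 0; 1 0 0 0 0 0 -0.006; 1 0 0 0 0 0 0; 1 0 0 0 0 0 0"}}

```text
clock: 22.6
position: [0.5333, -0.182, 0.1025]
ee_rot: [-1.737, 2.616, 0.007]
force: [-3.9, 1.4, 10.8]
width: 0.491
```

```bash
python3 -c "
from h import *
st()"
```

```text
t 22.60 p [ 0.5333 -0.182   0.1025] yaw_x -112.82 z [-0.0016  0.0042 -1.    ] F [-3.9237  1.3545 10.7877] M [0.3335 1.1802 0.7559] w 0.491 j [-0.456   0.7075  1.0861  1.9185 -0.756   1.0004 -0.9869]
```

Request:
{"fn": "jog_arm", "kwargs": {"commands": "1 0 0 0 0 0 -0.006; 1 0 0 0 0 0 0; 1 0 0 0 0 0 -0.006; 1 0 0 0 0 0 0; 1 0 0 0 0 0 0"}}

```text
clock: 23.1
position: [0.5343, -0.1825, 0.1026]
ee_rot: [-1.639, 2.679, 0.004]
force: [-0.8, -1.4, 6.6]
width: 0.494
```

```bash
python3 -c "
from h import *
st()"
```

```text
t 23.10 p [ 0.5343 -0.1825  0.1026] yaw_x -117.09 z [ 0.0001  0.0027 -1.    ] F [-0.829  -1.3922  6.6415] M [-0.1564  0.369   1.2195] w 0.494 j [-0.464   0.7189  1.105   1.9182 -0.7718  1.0094 -1.0466]
```

Mz jumped from −0.1 to +0.76 and then +1.22 N m at yaw ≈ −111 to −113°. The predicted stop was −110.4°, so the cap is bottomed. Next I'll back off in small steps to find where the load releases.

Request:
{"fn": "jog_arm", "kwargs": {"commands": "1 0 0 0 0 0 0.003; 1 0 0 0 0 0 0; 1 0 0 0 0 0 0; 1 0 0 0 0 0 0; 1 0 0 0 0 0 0"}}

```text
clock: 23.6
position: [0.5343, -0.1825, 0.1026]
ee_rot: [-1.663, 2.663, 0.004]
force: [-0.9, -1.3, 6.8]
width: 0.487
```

```bash
python3 -c "
from h import *
st()"
```

```text
t 23.60 p [ 0.5343 -0.1825  0.1026] yaw_x -116.04 z [ 0.0001  0.0029 -1.    ] F [-0.9341 -1.2948  6.8281] M [-0.1379  0.3927  0.8804] w 0.487 j [-0.4618  0.716   1.1002  1.9181 -0.7681  1.0067 -1.0319]
```

Request:
{"fn": "jog_arm", "kwargs": {"commands": "1 0 0 0 0 0 0.003; 1 0 0 0 0 0 0; 1 0 0 0 0 0 0; 1 0 0 0 0 0 0; 1 0 0 0 0 0 0"}}

```text
clock: 24.1
position: [0.5343, -0.1825, 0.1026]
ee_rot: [-1.687, 2.648, 0.004]
force: [-0.3, 0.0, 7.1]
width: 0.492
```

```bash
python3 -c "
from h import *
st()"
```

```text
t 24.10 p [ 0.5343 -0.1825  0.1026] yaw_x -115.00 z [ 0.0003  0.0031 -1.    ] F [-0.349   0.031   7.1002] M [-0.0722  0.3747  0.4572] w 0.492 j [-0.4598  0.7132  1.0955  1.918  -0.7646  1.0041 -1.0172]
```

The load releases linearly to zero at about yaw −113.7°. A quarter turn back from there is yaw −23.6°, so I need +91.4° with a 1.5 mm rise.

Request:
{"fn": "jog_arm", "kwargs": {"commands": "1 0 0 0.0002 0 0 0.01; 1 0 0 0.0004 0 0 0.02; 1 0 0 0.0004 0 0 0.02; 1 0 0 0.0004 0 0 0.02; 1 0 0 0.0004 0 0 0.02"}}

```text
clock: 24.6
position: [0.5343, -0.1822, 0.1031]
ee_rot: [-2.364, 2.068, 0.004]
force: [-1.2, 1.0, 6.5]
width: 0.491
```

Request:
{"fn": "jog_arm", "kwargs": {"commands": "1 0 0 0.0004 0 0 0.02; 1 0 0 0.0004 0 0 0.02; 1 0 0 0.0004 0 0 0.02; 1 0 0 0.0004 0 0 0.02; 1 0 0 0.0004 0 0 0.02"}}

```text
clock: 25.1
position: [0.5342, -0.1819, 0.1037]
ee_rot: [-2.888, 1.236, 0.005]
force: [-1.8, 1.3, 6.5]
width: 0.489
```

Request:
{"fn": "jog_arm", "kwargs": {"commands": "1 0 0 0.0004 0 0 0.02; 1 0 0 0.0004 0 0 0.02; 1 0 0 0.0004 0 0 0.02; 1 0 0 0 0 0 0.004; 1 0 0 0 0 0 0"}}

```text
clock: 25.6
position: [0.534, -0.1818, 0.1041]
ee_rot: [3.075, -0.641, -0.004]
force: [-0.8, 2.2, 7.7]
width: 0.493
```

```bash
python3 - <<'E'
from h import *
st()
d=grab('top','t7');e=grab('side','s7');w=grab('wrist','w7')
A=cv2.resize(d['pixels'][170:270,360:460,::-1],(400,300),interpolation=2)
B=cv2.resize(e['pixels'][130:190,230:310,::-1],(400,300),interpolation=2)
C=cv2.resize(w['pixels'][:,:,::-1],(400,300))
D=cv2.resize(w['pixels'][180:300,200:360,::-1],(400,300),interpolation=2)
cv2.imwrite('pics/c7.png',np.vstack([np.hstack([A,B]),np.hstack([C,D])]))
for n,x in(('t',d),('w',w),('s',e)):
    W=world(x);p=x['pixels'].astype(int)
    r=(np.hypot(W[...,0]-.534,W[...,1]+.182)<.05)&(p[...,0]>p[...,1]+60)&(p[...,0]>p[...,2]+60)&(W[...,2]>.098)&(W[...,2]<.16)
    a=W[r];print(n,len(a),a.mean(0) if len(a) else '',a.min(0) if len(a) else '',a.max(0) if len(a) else '')
E
```

```text
t 25.60 p [ 0.534  -0.1818  0.1041] yaw_x -23.54 z [-0.0028  0.0005 -1.    ] F [-0.8318  2.1551  7.7128] M [0.3411 0.4477 0.0208] w 0.493 j [-0.2278  0.5367  0.6607  1.8995 -0.4288  0.8532  0.2432]
t 0   
w 131 [ 0.5316 -0.1978  0.1381] [ 0.5289 -0.2034  0.1359] [ 0.5339 -0.1925  0.1397]
s 0
```

View pics/c7.png

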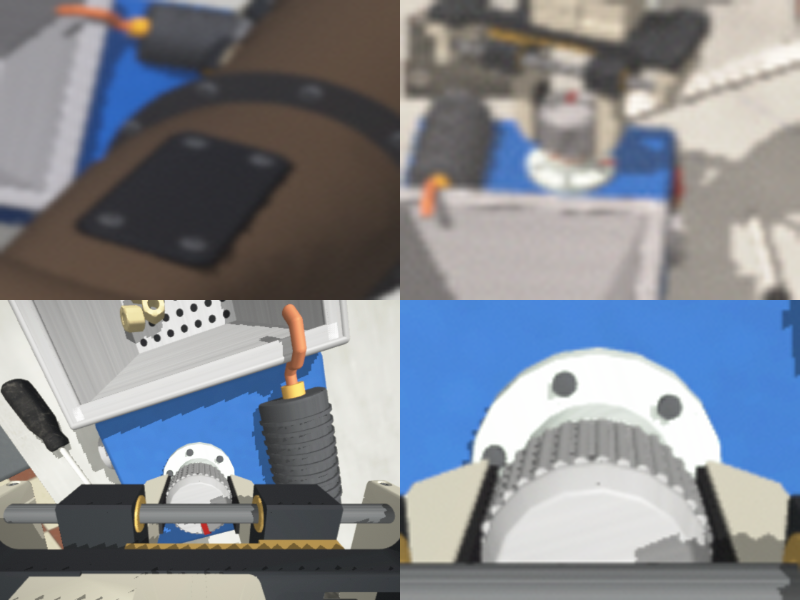

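The wrist view shows the gripped cap, with the red line showing at (205,528) below the guide rod, on the far −y side. I'll measure its angle.

```bash
python3 - <<'E'
from h import *
d=dict(np.load('pics/w7.npz'));W=world(d);p=d['pixels'].astype(int)
r=(np.hypot(W[...,0]-.534,W[...,1]+.182)<.05)&(p[...,0]>p[...,1]+60)&(p[...,0]>p[...,2]+60)&(W[...,2]>.098)&(W[...,2]<.16)
v,u=np.nonzero(r)
a=np.array([ray(d,x,y,.1375) for x,y in zip(u,v)])
l=cv2.fitLine(a[:,:2].astype(np.float32),2,0,.001,.001).ravel();ang=np.degrees(np.arctan2(l[1],l[0]))
print(l,'line angle',ang,'mod180; want ~83.6-84.5'); c=a.mean(0)[:2]-[.534,-.182];print('from axis',np.degrees(np.arctan2(c[1],c[0]))%360)
E
```

```text
[ 0.0416  0.9991  0.5314 -0.1982] line angle 87.61306 mod180; want ~83.6-84.5
from axis 261.0621881920482
```

```bash
python3 -c "
from h import *
st();print(arm.sign_off())"
```

```text
t 25.75 p [ 0.534  -0.1818  0.1041] yaw_x -23.60 z [-0.0029  0.0003 -1.    ] F [-1.8253  1.7763  8.8838] M [0.3627 0.5024 0.0196] w 0.491 j [-0.2284  0.5369  0.6614  1.8995 -0.429   0.8533  0.2423]
the job is handed in; nothing more can be done
None
```

The job is done and handed in at 25.8 s. All five nuts are in the hopper, the empty tray stands back in its place, and the gripper is still holding the cap a quarter turn open.

- **Tray:** My first grip slipped off the handle because I lifted before the slow fingers had closed. The tray stayed on the bench with its nuts, and the second grip held.
- **Tipping:** Tilt stopped at about 31° instead of the planned 50°, because joint 6 was near its limit. That was still enough: the pictures show five nuts on the strainer floor and a bare tray.
- **Setting down:** The tray pressed on the bench with about 27 N for a moment as I set it down.
- **Cap:** It bottomed after about 183–185° of turning, against 183° predicted from the red line. The torque rose to 1.2 N m there and the fingers slipped a few degrees. I therefore counted the 90° back-off from where the load released.
- **Last checks:** The tool turned back 90°, and the grip is 45 mm wide at 35 N. The red line reads 261° by position and 268° by direction, against about 264° wanted. The two readings disagree by about 7° but bracket the target.
- **Other items:** I commanded no contact with the tape, screwdriver or brush, but did not measure them again at the end.

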